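Hold the test tweezers on a crossover board's pads

ROBOT

A 6-joint arm with a two-finger parallel gripper is mounted at the origin on the work surface. World frame = base frame: x ahead of the robot, y to its left, z up, the work surface at z = 0. Lengths are in m, angles in rad, forces in N, time in s.
With the tool pointing down it reaches from about 0.375 to 0.9 m from the base axis. Payload 3.1 kg.
Tool frame: the origin (TCP) lies on the centre line of the jaws, within the pads' length; the fingertips stand robot.tip_extent ahead of it and the grasp point (between the pads) lies 2 mm behind it (robot.tip_extent is the distance from the TCP to the fingertips, in m); z points along the fingers, y is the line along which they close (so a half turn about z gives the same grasp; the last joint's range is limited). The gripper opens to 87 mm and grips with 3 to 60 N. Pads are 19 mm wide; open, the fingers measure 117 mm over their backs; the gripper's body (75 mm by 190 mm) begins 51 mm behind the grasp point.
Start: joints at [-1.387, 0.527, 1.433, -0, 1.181, -0.178], TCP at [0.221, -0.585, 0.24] pointing down, gripper open.
Joint ranges: [-3.08, 3.08], [-0.75, 2.2], [0.22, 2.44], [-1.43, 4.57], [0, 2.65], [-2.85, 2.85]. Speed limits (rad/s): [2.79, 2.79, 3.14, 3.14, 3.14, 3.14].

INTERFACE

Orientations are given as a 3x3 rotation matrix whose columns are the frame's x, y, z axes.
In Python, from cell import robot gives the robot as it stands. The module is installed in compiled form; this text tells all that it offers.
- The arm moves only by the tool carry_out, never from a script. Its argument "deltas" is a list of rows, each a list of 3 entries, a list of its own where there are three numbers: the shift along the tool's x, y, z in mm, then the turn, a rotation vector about the tool's x, y, z in degrees, then the closure, from 0 (fully open) to 1 (shut). A call has 1 to 10 rows; each row is the pose to reach, as a shift and turn from the pose commanded when the call began, along the tool's axes at that moment; what a row does not reach only later rows make up. A row lasts 1/8 s, in which the tool goes at most 62.5 mm and 10.7 degrees, less where a joint would pass 70% of its speed; a pose out of reach is approached as far as the arm can. A call with a gripper value outside its range is refused whole. The fingers move at their own pace and stop on an object; the grip force is fixed at half the most. Time passes only in rows, so rows that repeat a pose let the fingers close. It gives the time, the measured TCP pose, the force, the opening and the grip force at its end, in the units of the state.
- robot.get_state(): the state, without advancing time (a new reading comes with each control period).
- robot.read_camera(name): name is "side" or "top" or "wrist"; returns a dict with "frame" (420x560x3 uint8, blue, green, red), "range_z" (420x560 float32, m along the optical axis (not along the pixel's ray), 0 where there is no reading), "fx", "fy", "cx", "cy" (pixels), "pose" (4x4, takes a point from camera to world coordinates); the wrist camera has in their place "tool_from_camera" (4x4, takes a point from camera to tool coordinates, whose origin is the TCP and whose axes are the flange's). Camera axes: x right, y down, z forward; pixel columns grow to the right and rows downward; lengths in m; the calibration is good to about 2 mm. A picture is of the moment at which its call begins: read the wrist's pose just before it.
- robot.close_job(): hands the job in; it is judged then, once.
Trained networks look in the newest picture that a camera, given by its name, has taken for a name from the list of things; names that differ only in an ending like _2 or _b are one class to them, and where a whole thing is asked for, a point or a joint stands for the part that bears it (a point fixed in the world has none). Each returns a list of dicts, best first, with "p" (0 to 1); they miss things now and then, are a little off and sometimes report something else, mostly with a low value. They report only what shows in the picture. A call takes as long as a camera call.
- robot.silhouettes(camera, label): "mask" (420x560 bool, what is visible of it) and "uv" ([column, row] in pixels, amid what is visible of it).
The state is a dict: "clock": time; "joint_positions": joint angles; "dq": joint speeds; "effort": joint torques, N m; "tcp_pos": TCP position; "tcp_rot": TCP orientation; "ft_force": force on the tool from outside, world axes, zero at the start; "moment": the same for the moment, N m; "gripper_width": opening from 0.0 (shut) to 1.0 (fully open); "gripper_force": force on a finger pad.
Only numpy, scipy, OpenCV 4.12 (cv2) and the standard library are available. Lean on these libraries where they do the work, as an engineer would, in place of code of your own. Each camera call takes 0.05 s, during which the arm holds its last target. There are 200 camera calls.

TASK

Lift the crossover board off its black foam and set it down, not dropped, centred and square across the two narrow rails of the wooden test rest, with the gold test pads still towards the robot. Then pick up the test tweezers, squeeze them until the gap between the tips matches the two gold pads, and press the tips lightly onto the pads, the left tip on the left pad and the right tip on the right, so that the spring tips give a little but are not pressed home. Finish while still holding the squeezed tweezers there, steady, with the board still in place, and leave everything else on the bench where it is.

Things in the scene. Friction and masses are not known exactly. Their poses are not given: they have to be found in the camera images.
- board: Yellow-green crossover board, loose, 56 mm (x) by 110 mm (y), 4 mm thick, 0.14-0.28 kg. Origin: centre of its flat underside; z up, -x to the long edge with the test pads. Coils, capacitors, a white resistor and a green terminal stand on it, up to 24 mm above the underside, none beyond the edges: pinch it by its long edges at the middle. At first it lies flat on the foam, pads towards the robot.
- pad_left (a point): Centre of the left (board +y) one of two bare gold test pads on the board's upper face, 4 mm above its underside, at (-20, -6) mm in the board's x, y. The pad is 7 mm across, inside a white ring of 10 mm. The pads are the ends of the small white resistor behind them, 18 mm apart, centre to centre.
- pad_right (a point): Centre of the right one (board -y) of the two gold test pads, at (-20, -24) mm in the board's x, y; otherwise as the left one.
- foam: Block of black conductive foam, fixed, 36 mm (x) by 90 mm (y), 20 mm high, on which the board lies centred at the start (so 10 mm of the board overhangs at each long edge). Origin: centre of its underside on the bench.
- rest: Wooden test rest, fixed: base plate 80 mm (x) by 124 mm (y), 8 mm thick, and two narrow upright rails along its x, each 50 mm long, 8 mm wide, their middles at y = -38 and +38 mm, flat tops 45 mm above the bench. Between and beside the rails there is room for fingers. Origin: centre of the base's underside, z up; -x is its front, towards the robot.
- rest_top (a point): Point midway between the two rails at the height of their tops (45 mm above the bench): the board's underside centre belongs here, the board's long side across both rails.
- tweezers: Cordless test tweezers, loose, 162 mm long, about 80 g, lying level on battery hump and tips. Origin: in the middle plane under the finger grips, level with the tips' ends; x to the tips, z up. Dark heel with display: x = -97 to -51 mm, 32 mm high, 26 wide. Two sprung blades, 20 to 28 mm above the tips' ends, hinge in it at x = -60, y = +-6 mm; from their ends thin gold tips reach down at x = 65 mm.
- tweezers_grip (a point): Point midway between the tweezers' two red finger grips, 24 mm above the level of the tips' ends. Each grip is 34 mm long (along the tool) and 13 mm high. Over the grips the tool measures 33 mm when open and 26 mm at an 18 mm tip gap, where their outer faces are parallel. The gap shrinks 2.1 mm per 1 mm of squeeze there.
- blade_left (a joint): Angle of the left (+y) blade, rad: 0 = sprung fully open (both at 0: 32 mm between the tip points), up to 0.1 squeezed in; both at 0.056 give 18 mm. At the grip a blade pushes back with 4 N as it starts to move, 9 N at 0.056, 13 N at 0.1, and springs open when let go.
- blade_right (a joint): Angle of the right (-y) blade, likewise.
- point_left (a point): Lowest point of the left (+y) gold tip of the tweezers, 3 mm thick and round-ended.
- point_right (a point): Lowest point of the right (-y) gold tip.
- tip_left (a joint): The left gold tip is a spring plunger that slides up into its blade when pressed on something: 0 = fully out, 0.004 m = pressed home. It takes 0.07 N to start and 0.55 N to press home; beyond that it is rigid. The level tool may tip a little in the grasp when the tips are pressed.
- tip_right (a joint): The right plunger, likewise.
- spare_coil: Loose copper coil with white flanges, 56 mm across, 28 mm high; to be left where it is. Origin: centre of its underside.
- capacitor_a: Loose purple film capacitor lying on its side, 46 mm long, 28 mm across; to be left where it is. Origin: centre of its underside.
- capacitor_b: Loose blue film capacitor lying on its side, 46 mm long, 28 mm across; to be left where it is. Origin: centre of its underside.
- screwdriver: Screwdriver with a red handle, lying; to be left where it is.
- spool: Blue spool, 52 mm across, 33 mm high; to be left where it is. Origin: centre of its underside.
- tweeter: Black dome tweeter lying face up, 74 mm across, 34 mm high; to be left where it is. Origin: centre of its underside.
- screw_tray: Yellow parts tray, 100 by 75 mm, 25 mm high; to be left where it is. Origin: centre of its underside.

How it is judged:
On the way, in this order (a step that is already met when the one before it is completed fails the run):
1. the board lies flat, centred and square across both rails, let go (x of board in the frame of rest between -0.01 and 0.01 m and y of board in the frame of rest between -0.01 and 0.01 m and z of board in the frame of rest between 0.0425 and 0.0475 m and angle between the x axis of board and the x axis of rest, either way round below 0.15 rad and x of pad_left in the frame of rest below -0.005 m and angle between board's own z axis and vertical below 0.05 rad and contact force between board and rest above 0.5 N and contact force between the fingers and board below 0.05 N and linear speed of board below 0.02 m/s), for 0.2 s.
2. the tweezers are picked up and squeezed to the gap of the pads (height (world z) of tweezers above 0.02 m and contact force between the fingers and tweezers above 2 N and distance between point_left and point_right between 0.0145 and 0.0215 m), for 0.2 s.
At the end, for the whole second after the job is handed in: Held by the fingers, clear of bench and rest: tip gap steady at 14.5-21.5 mm, each tip within 3.5 mm of its pad's centre and pressed in 0.4-3.8 mm, tips' total force 0.15-6 N; board flat on both rails (10 mm, 0.15 rad, height 2.5 mm), pads to the front, not touched by the robot (x of board in the frame of rest between -0.01 and 0.01 m and y of board in the frame of rest between -0.01 and 0.01 m and z of board in the frame of rest between 0.0425 and 0.0475 m and angle between the x axis of board and the x axis of rest, either way round below 0.15 rad and x of pad_left in the frame of rest below -0.005 m and angle between board's own z axis and vertical below 0.05 rad and contact force between board and rest above 0.5 N and horizontal distance between point_left and pad_left below 0.0035 m and horizontal distance between point_right and pad_right below 0.0035 m and distance between point_left and point_right between 0.0145 and 0.0215 m and value of joint tip_left between 0.0004 and 0.0038 m and value of joint tip_right between 0.0004 and 0.0038 m and velocity of joint blade_left between -0.04 and 0.04 rad/s and velocity of joint blade_right between -0.04 and 0.04 rad/s and contact force between tweezers and board between 0.15 and 6 N and contact force between the fingers and tweezers above 2 N and height (world z) of tweezers above 0.035 m and contact force between tweezers and rest below 0.05 N and linear speed of tweezers below 0.02 m/s and contact force between each of the arm, the fingers and board below 0.05 N); the arm keeps its last pose, push and grip.
It fails at once if the board falls or flies freely (linear speed of board above 0.4 m/s and contact force between the fingers and board below 0.05 N).
It fails at once if the tweezers are pressed hard onto the board (over 12 N) (contact force between tweezers and board above 12 N).
It fails at once if a bystander is moved by more than 15 mm (distance of any of spare_coil, capacitor_a, capacitor_b, screwdriver, spool, tweeter, screw_tray from where it was at the start of the episode above 0.015 m).
It also fails if it takes over 59 s, if anything falls off the work surface, if the arm or the gripper's body presses on something with over 40 N, if the wrist force passes 120 N, or if a joint passes its speed limit or range.

## Working session

There is one attempt and no reset: what is moved stays moved. The work goes in short steps, Python scripts to look and compute and a tool call to move; the robot and the scene stay as the last step left them, time stands still between calls to the robot, and variables do not carry over. Pictures are saved under pics/ and viewed, at most 13 in all, crops included, and the job is handed in when it is done.

Besides the shell and the picture viewer there is one more tool, called after "Emit:" by a JSON object that holds its "method" and its "body". carry_out: Moves the arm, as the interface text tells. Its arguments: {"type":"object","properties":{"deltas":{"type":"array"}},"required":["deltas"]}

```bash
mkdir -p pics
cat > h.py <<'E'
import numpy as np, cv2
from cell import robot
def cam(n):
    s=robot.get_state(); c=robot.read_camera(n)
    if n=='wrist':
        T=np.eye(4);T[:3,:3]=s['tcp_rot'];T[:3,3]=s['tcp_pos'];c['pose']=T@c['tool_from_camera']
    return c
def cloud(c,mask=None):
    z=c['range_z'];v,u=np.nonzero((z>0)&(mask if mask is not None else True))
    d=z[v,u];P=np.c_[(u-c['cx'])*d/c['fx'],(v-c['cy'])*d/c['fy'],d]
    return P@c['pose'][:3,:3].T+c['pose'][:3,3]
E
python3 - <<'E'
from h import *
s=robot.get_state();print(robot.tip_extent,s['tcp_pos'],np.round(s['tcp_rot'],3),s['clock'],s['ft_force'])
c=cam('top');cv2.imwrite('pics/top.png',c['frame']);c2=cam('side');cv2.imwrite('pics/side.png',c2['frame'])
for n,cc in(('top',c),('side',c2)):
  print(n,np.round(cc['pose'],3).tolist(),cc['fx'])
  for l in['board','foam','rest','tweezers','blade_left','spare_coil','capacitor_a','screwdriver','spool','tweeter','screw_tray']:
    for r in robot.silhouettes(n,l)[:2]:
        P=cloud(cc,r['mask'])
        if len(P)<5: continue
        zt=np.percentile(P[:,2],95)
        (cx,cy),wh,a=cv2.minAreaRect((P[:,:2]*1000).astype(np.float32))
        print(l,round(float(r['p']),2),np.round(r['uv']),len(P),'med',np.round(np.median(P,0),3),'zmax',round(zt,3),'rect',np.round([cx,cy,*wh,a],1))
E
```

```text
0.017 [ 0.22110691 -0.5838368   0.23855247] [[ 0.935  0.354 -0.   ]
 [ 0.354 -0.935  0.002]
 [ 0.    -0.002 -1.   ]] 0.0 [-1.10826096 -0.11880246 -0.18658827]
top [[0.0, -0.984, 0.179, 0.34], [-1.0, -0.001, -0.003, -0.001], [0.003, -0.179, -0.984, 1.337], [0.0, 0.0, 0.0, 1.0]] 479.0790661076176
board 0.7 [200. 196.] 790 med [0.608 0.218 0.03 ] zmax 0.045 rect [614.5 222.  117.6  64.8  77.7]
rest 0.62 [354. 198.] 1246 med [ 0.602 -0.207  0.008] zmax 0.044 rect [ 605.1 -208.4   81.9  127.7   15.1]
rest 0.53 [280. 164.] 338 med [0.696 0.001 0.027] zmax 0.032 rect [698.3   2.   52.8  55.6  71.7]
tweezers 0.86 [272. 264.] 174 med [0.42  0.016 0.031] zmax 0.035 rect [444.3   5.4  32.8 109.5  73.3]
tweezers 0.61 [130. 229.] 566 med [0.52  0.411 0.026] zmax 0.032 rect [520.7 413.   74.2  74.9  14.2]
blade_left 0.65 [278. 240.] 20 med [0.489 0.007 0.03 ] zmax 0.033 rect [487.8   6.1   5.   26.5  72.3]
spare_coil 0.78 [279. 167.] 292 med [0.696 0.004 0.027] zmax 0.032 rect [697.4   2.8  48.2  51.5  89.6]
capacitor_a 0.73 [238. 160.] 159 med [0.715 0.115 0.024] zmax 0.03 rect [717.7 115.5  47.2
[... 1600 characters left out ...]
65 -0.45   0.011] zmax 0.026 rect [ 565.8 -436.6   97.3   84.8    0.6]
screwdriver 0.79 [300. 127.] 219 med [ 0.475 -0.434  0.021] zmax 0.027 rect [ 452.1 -428.5   46.3  156.6   37. ]
screwdriver 0.56 [299. 226.] 174 med [0.494 0.006 0.026] zmax 0.032 rect [495.2  -3.1  24.2 115.7  73.4]
spool 0.88 [355. 405.] 790 med [0.404 0.411 0.034] zmax 0.036 rect [403.1 408.1  50.7  47.3   1.8]
spool 0.49 [312. 229.] 626 med [0.452 0.009 0.028] zmax 0.034 rect [466.4 -14.   62.9 163.7  71.5]
tweeter 0.75 [283. 406.] 1279 med [0.522 0.409 0.027] zmax 0.033 rect [519.6 403.5  57.8  78.6  89.6]
screw_tray 0.62 [270. 128.] 580 med [ 0.57  -0.446  0.009] zmax 0.026 rect [ 568.3 -436.3  101.3   84.8    1.5]
```

View pics/top.png

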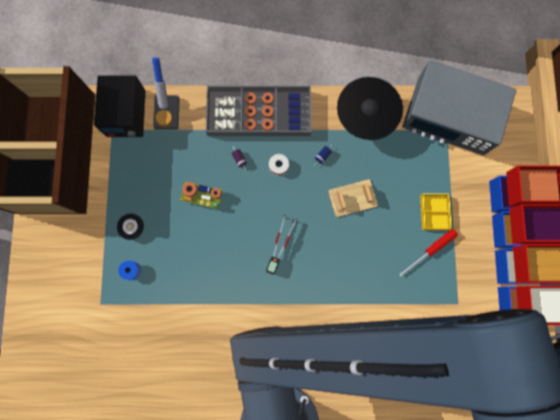

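View pics/side.png

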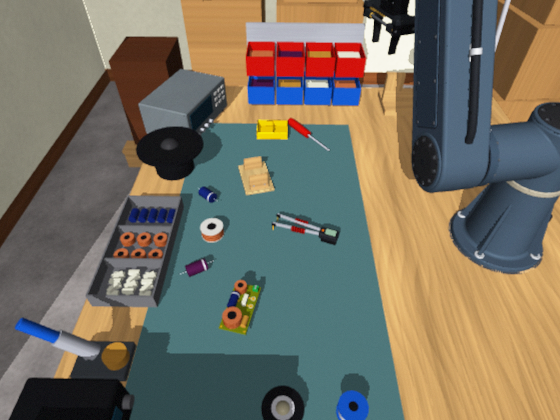

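The top view shows the board at about px (201,195), the rest at (354,198), and the tweezers at (272–295, 218–268) with the tips pointing away from the robot. All three agree with the depth-based positions, so I'm moving over the board.

Emit:
{"method": "carry_out", "body": {"deltas": [[[60,-57,0],[0,0,-10],0],[[120,-114,0],[0,0,-20],0],[[180,-171,0],[0,0,-30],0],[[240,-228,0],[0,0,-40],0],[[280,-266,0],[0,0,-50],0],[[320,-304,0],[0,0,-57],0],[[360,-342,0],[0,0,-57],0],[[400,-380,0],[0,0,-57],0],[[440,-418,0],[0,0,-57],0],[[480,-456,0],[0,0,-57],0]]}}

```text
clock: 2.45
tcp_pos: [0.4937, -0.0197, 0.2399]
tcp_rot: [[0.212, 0.977, 0.001], [0.977, -0.212, -0.001], [-0.0, 0.001, -1.0]]
ft_force: [0.4, -0.6, 1.4]
gripper_width: 1.003
gripper_force: 0.0
```

Run:
```python
from h import *
s=robot.get_state();print(s['tcp_pos'],np.round(s['tcp_rot'],3).tolist(),s['clock'],s['joint_positions'])
T=np.array([.61,.22,.24]);print(s['tcp_rot'].T@(T-s['tcp_pos']) if hasattr(s['tcp_rot'],'T') else np.array(s['tcp_rot']).T@(T-s['tcp_pos']))
print(np.round(cam('wrist')['tool_from_camera'],3))
```

```text
[ 0.49365409 -0.01967679  0.23993444] [[0.212, 0.977, 0.001], [0.977, -0.212, -0.001], [-0.0, 0.001, -1.0]] 2.45 [-2.66333553e-01  3.51203093e-01  1.75477488e+00 -2.22791207e-04
  1.03423036e+00 -5.21315042e-02]
[ 2.58923535e-01  6.27689464e-02 -4.76399373e-05]
[[ 0.    -0.963 -0.27   0.074]
 [ 1.     0.     0.    -0.001]
 [-0.    -0.27   0.963 -0.145]
 [ 0.     0.     0.     1.   ]]
```

Emit:
{"method": "carry_out", "body": {"deltas": [[[60,14,0],[0,0,0],0],[[120,28,0],[0,0,0],0],[[180,42,0],[0,0,0],0],[[220,52,0],[0,0,0],0],[[240,58,0],[0,0,0],0],[[240,58,0],[0,0,0],0],[[240,58,0],[0,0,0],0]]}}

```text
clock: 3.38
tcp_pos: [0.5997, 0.1997, 0.2393]
tcp_rot: [[0.213, 0.977, -0.001], [0.977, -0.213, -0.001], [-0.001, -0.001, -1.0]]
ft_force: [-0.2, -0.0, -0.5]
gripper_width: 0.999
gripper_force: 0.0
```

Run:
```python
from h import *
c=cam('wrist');cv2.imwrite('pics/w1.png',c['frame'])
s=robot.get_state();R=np.array(s['tcp_rot'])
for r in robot.silhouettes('wrist','board')[:1]:
    P=cloud(c,r['mask']);print(r['p'],r['uv'],np.percentile(P[:,2],[5,25,50,75,95]))
    Q=P[P[:,2]>.015]
    (cx,cy),wh,a=cv2.minAreaRect((Q[:,:2]*1000).astype(np.float32));print('rect',cx,cy,wh,a)
    # plate-level points only
    Q=P[(P[:,2]>.019)&(P[:,2]<.028)]
    (cx,cy),wh,a=cv2.minAreaRect((Q[:,:2]*1000).astype(np.float32));print('plate',cx,cy,wh,a)
    print('delta',R.T@(np.array([cx/1000,cy/1000,.022])-s['tcp_pos']), s['tcp_pos'],np.degrees(np.arctan2(R[1,1],R[0,1])))
```

```text
0.96 [285.5, 163.6] [0.02274464 0.02373084 0.03248466 0.0407967  0.04420341]
rect 610.070068359375 218.09579467773438 (109.97297668457031, 56.14350891113281) 77.0859375
plate 610.070068359375 218.09579467773438 (109.97297668457031, 56.14350891113281) 77.0859375
delta [0.02054257 0.00629473 0.21744665] [0.59975343 0.19948396 0.23946686] -12.323784493167613
```

View pics/w1.png

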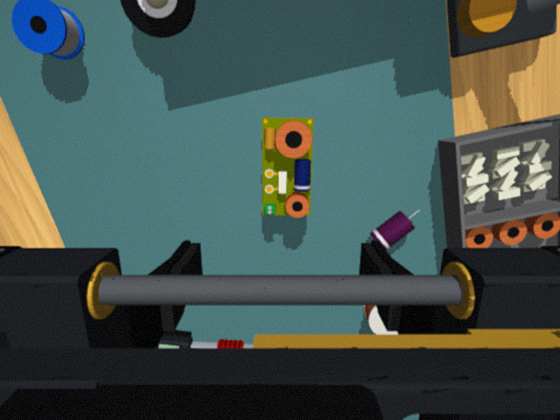

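The board fits a 110.0 x 56.1 mm rectangle centred at (0.610, 0.218), with the gold pads at px (269,174) and (270,189) on the robot side. I'll descend and pinch it there.

Emit:
{"method": "carry_out", "body": {"deltas": [[[20.5,6.3,50],[0,0,0.6],0],[[20.5,6.3,95],[0,0,0.6],0],[[20.5,6.3,135],[0,0,0.6],0],[[20.5,6.3,170],[0,0,0.6],0],[[20.5,6.3,195],[0,0,0.6],0],[[20.5,6.3,210],[0,0,0.6],0],[[20.5,6.3,214],[0,0,0.6],0],[[20.5,6.3,214],[0,0,0.6],0],[[20.5,6.3,214],[0,0,0.6],0]]}}

```text
clock: 4.6
tcp_pos: [0.6117, 0.2195, 0.0268]
tcp_rot: [[0.223, 0.975, 0.002], [0.975, -0.223, 0.0], [0.001, 0.002, -1.0]]
ft_force: [0.3, -0.1, 0.5]
gripper_width: 1.0
gripper_force: 0.0
```

Emit:
{"method": "carry_out", "body": {"deltas": [[[0,0,0],[0,0,0],0.25],[[0,0,0],[0,0,0],0.3],[[0,0,0],[0,0,0],0.35],[[0,0,0],[0,0,0],0.5],[[0,0,0],[0,0,0],0.6],[[0,0,0],[0,0,0],0.6],[[0,0,0],[0,0,0],0.6],[[0,0,0],[0,0,0],0.6]]}}

```text
clock: 5.6
tcp_pos: [0.6109, 0.2194, 0.0256]
tcp_rot: [[0.223, 0.975, 0.0], [0.975, -0.223, 0.0], [0.0, 0.0, -1.0]]
ft_force: [0.0, 0.9, 0.8]
gripper_width: 0.635
gripper_force: 30.0
```

Emit:
{"method": "carry_out", "body": {"deltas": [[[0,0,-8],[0,0,0],0.6],[[0,0,-25],[0,0,0],0.6],[[0,0,-50],[0,0,0],0.6],[[0,0,-80],[0,0,0],0.6],[[0,0,-110],[0,0,0],0.6],[[-30,6,-130],[0,0,0],0.6],[[-60,13,-145],[0,0,-7],0.6],[[-100,21,-150],[0,0,-14],0.6],[[-140,30,-150],[0,0,-21],0.6],[[-180,39,-150],[0,0,-28],0.6]]}}

```text
clock: 6.85
tcp_pos: [0.6088, 0.034, 0.1771]
tcp_rot: [[-0.265, 0.964, 0.002], [0.964, 0.265, -0.0], [-0.001, 0.002, -1.0]]
ft_force: [-0.3, 0.2, -1.4]
gripper_width: 0.64
gripper_force: 30.0
```

Run:
```python
from h import *
s=robot.get_state();R=np.array(s['tcp_rot']);print(s['tcp_pos'],R.round(3).tolist(),s['gripper_width'],s['ft_force'])
for n in('top','side'):
    c=cam(n);P=cloud(c)
    P=P[(abs(P[:,0]-.605)<.09)&(abs(P[:,1]+.208)<.1)]
    for lo,hi in((.003,.06),(.04,.05)):
        Q=P[(P[:,2]>lo)&(P[:,2]<hi)];print(n,lo,len(Q),cv2.minAreaRect((Q[:,:2]*1000).astype(np.float32)),np.median(Q[:,2]))
```

```text
[0.60880533 0.03396009 0.17705317] [[-0.265, 0.964, 0.002], [0.964, 0.265, -0.0], [-0.001, 0.002, -1.0]] 0.6403313673997226 [-0.28936424  0.15397402 -1.3776271 ]
top 0.003 1580 ((605.2537231445312, -207.7313690185547), (199.35618591308594, 177.2593994140625), 89.9871597290039) 0.0069278893682873655
top 0.04 106 ((604.3536376953125, -207.3013916015625), (48.53153991699219, 86.00464630126953), 15.676103591918945) 0.044194544400634084
side 0.003 327 ((604.8352661132812, -197.52847290039062), (180.38864135742188, 176.90017700195312), 88.70915222167969) 0.008368803851987572
side 0.04 6 ((605.1332397460938, -168.11557006835938), (2.6836297512054443, 7.7077436447143555), 2.4715328216552734) 0.0454592514702184
```

Emit:
{"method": "carry_out", "body": {"deltas": [[[-45,-13,0],[0,0,0],0.6],[[-95,-28,0],[0,0,0],0.6],[[-145,-43,0],[0,0,0],0.6],[[-190,-56,0],[0,0,0],0.6],[[-220,-65,0],[0,0,0],0.6],[[-231.8,-68.4,20],[0,0,0],0.6],[[-231.8,-68.4,50],[0,0,0],0.6],[[-231.8,-68.4,85],[0,0,0],0.6],[[-231.8,-68.4,105],[0,0,0],0.6],[[-231.8,-68.4,105],[0,0,0],0.6]]}}

```text
clock: 8.2
tcp_pos: [0.602, -0.2047, 0.0684]
tcp_rot: [[-0.262, 0.965, -0.004], [0.965, 0.262, 0.003], [0.004, -0.003, -1.0]]
ft_force: [0.4, 0.6, -1.3]
gripper_width: 0.638
gripper_force: 30.0
```

Run:
```python
from h import *
c=cam('wrist');cv2.imwrite('pics/w2.png',c['frame'])
s=robot.get_state();R=np.array(s['tcp_rot']);print(s['tcp_pos'],R.round(3).tolist(),s['gripper_width'])
P=cloud(c);P=P[(abs(P[:,0]-.605)<.12)&(abs(P[:,1]+.208)<.12)&(P[:,2]>.003)&(P[:,2]<.014)];print(len(P))
print(cv2.minAreaRect((P[:,:2]*1000).astype(np.float32)))
```

```text
[ 0.60313768 -0.2054794   0.06995364] [[-0.262, 0.965, -0.001], [0.965, 0.262, 0.001], [0.001, -0.001, -1.0]] 0.633608621744433
2805
((629.2799682617188, -146.1656036376953), (167.79296875, 159.8717803955078), 60.71684265136719)
```

View pics/w2.png

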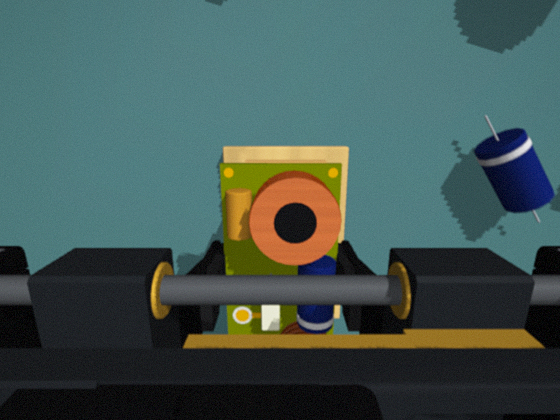

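The board hangs centred in the jaws (cols 220–340). The rest base behind it spans cols 223–349, so the rest sits about 2–3 mm further in tool +y. I'll shift 2 mm and lower.

Emit:
{"method": "carry_out", "body": {"deltas": [[[0,2,4],[0,0,0],0.6],[[0,2,8],[0,0,0],0.6],[[0,2,12],[0,0,0],0.6],[[0,2,15],[0,0,0],0.6],[[0,2,17],[0,0,0],0.6],[[0,2,18.5],[0,0,0],0.6],[[0,2,19],[0,0,0],0.6],[[0,2,19],[0,0,0],0.6],[[0,2,19],[0,0,0],0.6]]}}

```text
clock: 9.38
tcp_pos: [0.6053, -0.2059, 0.0516]
tcp_rot: [[-0.261, 0.965, 0.0], [0.965, 0.261, -0.0], [-0.0, 0.0, -1.0]]
ft_force: [0.2, 1.3, -1.4]
gripper_width: 0.631
gripper_force: 30.0
```

Emit:
{"method": "carry_out", "body": {"deltas": [[[0,0,0.5],[0,0,0],0.6],[[0,0,1],[0,0,0],0.6],[[0,0,1.3],[0,0,0],0.6],[[0,0,1.3],[0,0,0],0.6]]}}

```text
clock: 9.88
tcp_pos: [0.6052, -0.2059, 0.0506]
tcp_rot: [[-0.261, 0.965, 0.0], [0.965, 0.261, -0.0], [-0.0, 0.0, -1.0]]
ft_force: [0.2, 0.3, 0.5]
gripper_width: 0.635
gripper_force: 30.0
```

Emit:
{"method": "carry_out", "body": {"deltas": [[[0,0,0.3],[0,0,0],0.35],[[0,0,0.3],[0,0,0],0.3],[[0,0,0.3],[0,0,0],0.2],[[0,0,0.3],[0,0,0],0.1],[[0,0,0.3],[0,0,0],0],[[0,0,0.3],[0,0,0],0],[[0,0,0.3],[0,0,0],0]]}}

```text
clock: 10.75
tcp_pos: [0.6052, -0.2059, 0.0499]
tcp_rot: [[-0.261, 0.965, -0.0], [0.965, 0.261, -0.0], [0.0, -0.0, -1.0]]
ft_force: [0.0, -0.9, -1.0]
gripper_width: 0.994
gripper_force: 0.0
```

Emit:
{"method": "carry_out", "body": {"deltas": [[[0,0,-10],[0,0,0],0],[[0,0,-30],[0,0,0],0],[[0,0,-60],[0,0,0],0],[[0,0,-100],[0,0,0],0],[[0,0,-140],[0,0,0],0],[[-15,0,-180],[0,0,0],0],[[-30,0,-200],[0,0,0],0],[[-30,0,-200],[0,0,0],0],[[-30,0,-200],[0,0,0],0]]}}

```text
clock: 11.88
tcp_pos: [0.6121, -0.234, 0.2495]
tcp_rot: [[-0.261, 0.965, -0.001], [0.965, 0.261, 0.001], [0.002, -0.001, -1.0]]
ft_force: [-0.9, 0.1, -1.3]
gripper_width: 0.998
gripper_force: 0.0
```

```bash
cat >> h.py <<'E'
def rect(Q): 
    r=cv2.minAreaRect((Q[:,:2]*1000).astype(np.float32));return np.round([*r[0],*r[1],r[2]],1)
E
python3 - <<'E'
from h import *
c=cam('wrist');cv2.imwrite('pics/w3.png',c['frame'])
s=robot.get_state();R=np.array(s['tcp_rot']);print(s['tcp_pos'],R.round(3).tolist(),s['gripper_width'],s['clock'])
for l in('board','rest'):
  for r in robot.silhouettes('wrist',l)[:1]:
    P=cloud(c,r['mask']);P=P[P[:,2]>.004];print(l,r['p'],rect(P),np.percentile(P[:,2],[5,50,95]))
    if l=='board': B=P[(P[:,2]>.044)&(P[:,2]<.053)];print('plate',rect(B),np.median(B[:,2]))
P=cloud(c);P=P[(np.hypot(P[:,0]-.605,P[:,1]+.208)<.085)&(P[:,2]<.014)&(P[:,2]>.004)];print('base',rect(P),np.median(P[:,2]))
E
```

```text
[ 0.61195122 -0.2337158   0.24887897] [[-0.261, 0.965, -0.002], [0.965, 0.261, 0.002], [0.002, -0.002, -1.0]] 0.9988658482386435 11.925
board 0.98 [ 605.  -207.2   56.1  109.9   15.1] [0.04766332 0.05764436 0.06923198]
plate [ 605.  -207.2   56.1  109.9   15.1] 0.048657554395831526
rest 0.61 [ 605.1 -208.3   80.   123.3   15.3] [0.00622665 0.00760354 0.0089236 ]
base [ 605.2 -208.5   80.2  123.4   15.1] 0.007584930642043158
```

View pics/w3.png

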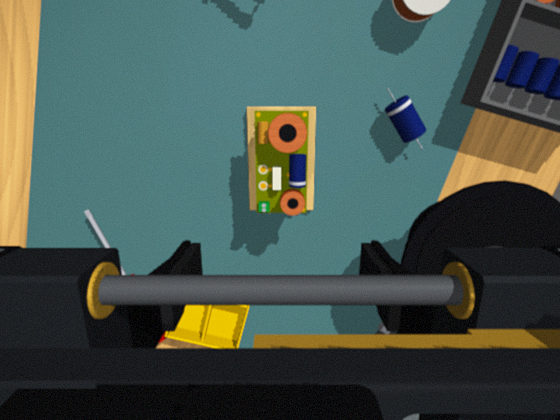

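The board sits square on the rest: centre (605.0, -207.2) against the base's (605.2, -208.4), both at 15.1°, with the plate at z = 48.7 mm. Its pads are at px (263,170) and (263,186) on the robot side. Next the tweezers, turning so the camera faces their tips.

Emit:
{"method": "carry_out", "body": {"deltas": [[[29,-11,0],[0,0,10],0],[[58,-22,0],[0,0,20],0],[[86,-33,0],[0,0,30],0],[[115,-44,0],[0,0,40],0],[[144,-55,0],[0,0,50],0],[[173,-66,0],[0,0,60],0],[[202,-77,0],[0,0,70],0],[[230,-88,0],[0,0,80],0],[[260,-99,0],[0,0,90],0],[[288,-110,0],[0,0,100],0]]}}

```text
clock: 13.28
tcp_pos: [0.4303, 0.0157, 0.2493]
tcp_rot: [[0.996, 0.084, -0.002], [0.084, -0.996, 0.001], [-0.002, -0.001, -1.0]]
ft_force: [0.3, -0.9, -0.0]
gripper_width: 0.998
gripper_force: 0.0
```

Emit:
{"method": "carry_out", "body": {"deltas": [[[0,0,0],[0,0,10],0],[[0,0,0],[0,0,20],0],[[0,0,0],[0,0,23],0],[[0,0,0],[0,0,23],0],[[0,0,0],[0,0,23],0]]}}

```text
clock: 13.9
tcp_pos: [0.4313, 0.0146, 0.2496]
tcp_rot: [[0.952, -0.306, -0.001], [-0.306, -0.952, 0.0], [-0.001, 0.0, -1.0]]
ft_force: [-0.1, -0.6, -0.6]
gripper_width: 0.996
gripper_force: 0.0
```

Run:
```python
from h import *
c=cam('wrist');cv2.imwrite('pics/w4.png',c['frame'])
s=robot.get_state();R=np.array(s['tcp_rot']);print(s['tcp_pos'],R.round(3).tolist(),s['clock'])
for l in('tweezers','tweezers_grip','blade_left','tip_left','point_left'):
  for r in robot.silhouettes('wrist',l)[:2]:
    P=cloud(c,r['mask'])
    if len(P)>5:P=P[P[:,2]>.012];print(l,r['p'],r['uv'],rect(P),len(P),np.percentile(P[:,2],[5,50,95]))
# red grips
f=cv2.cvtColor(c['frame'],cv2.COLOR_BGR2HSV);m=((f[...,0]<8)|(f[...,0]>172))&(f[...,1]>150)&(f[...,2]>60)
n,L,st,ce=cv2.connectedComponentsWithStats(m.astype(np.uint8))
for i in range(1,n):
    if st[i,4]>30:
        P=cloud(c,L==i);
        if len(P)>5: print('red',ce[i],st[i],P.mean(0),rect(P))
```

```text
[0.43143529 0.01457894 0.24970444] [[0.952, -0.306, -0.001], [-0.306, -0.952, 0.0], [-0.001, 0.0, -1.0]] 13.95
tweezers 0.89 [281.8, 180.3] [468.6  -3.3  35.5 164.5  70.5] 1629 [0.0261585  0.03028942 0.03278454]
tweezers_grip 0.55 [280.3, 177.7] [468.7  -3.1  36.6 164.5  70.7] 1691 [0.02591849 0.03018846 0.03277663]
blade_left 0.8 [270.7, 132.9] [505.   -0.7   6.7  95.2  72. ] 278 [0.02603634 0.02910488 0.03088391]
red [272.19565217 133.49275362] [270 119   5  31 138] [0.48908777 0.00534987 0.0300687 ] [488.5   5.8   4.5  32.4  71.9]
red [296.86231884 134.85507246] [294 120   7  31 138] [ 0.4793743  -0.02022485  0.03003087] [479.1 -20.1   4.9  32.9  67.3]
```

View pics/w4.png

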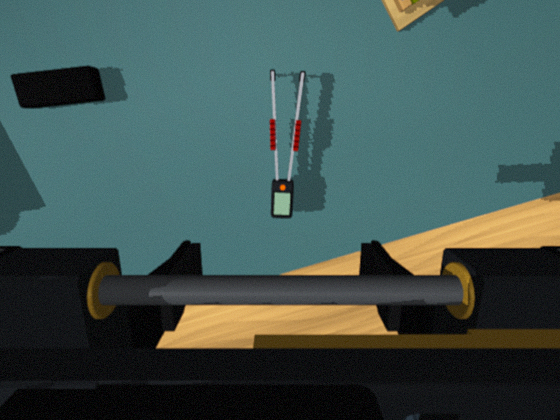

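The tweezers' grips are at px (272,133) and (297,135), tips at (272,72) and (303,73), heel at (282,200). The grip midpoint is (0.484, -0.0075) with yaw about -20° and grip tops at z = 30 mm, as expected. Descending.

Emit:
{"method": "carry_out", "body": {"deltas": [[[25,2,50],[0,0,2.2],0],[[50,4,100],[0,0,2.2],0],[[56.7,5,145],[0,0,2.2],0],[[56.7,5,180],[0,0,2.2],0],[[56.7,5,205],[0,0,2.2],0.2],[[56.7,5,220],[0,0,2.2],0.3],[[56.7,5,227],[0,0,2.2],0.4],[[56.7,5,227.7],[0,0,2.2],0.45],[[56.7,5,227.7],[0,0,2.2],0.5],[[56.7,5,227.7],[0,0,2.2],0.5]]}}

```text
clock: 15.45
tcp_pos: [0.4846, -0.0078, 0.023]
tcp_rot: [[0.939, -0.343, 0.002], [-0.343, -0.939, -0.0], [0.002, -0.0, -1.0]]
ft_force: [-0.3, -0.1, -0.3]
gripper_width: 0.514
gripper_force: 0.0
```

Run:
```python
from h import *
c=cam('wrist');cv2.imwrite('pics/w5.png',c['frame'])
s=robot.get_state();R=np.array(s['tcp_rot']);print(s['tcp_pos'],np.degrees(np.arctan2(R[1,0],R[0,0])),s['gripper_width'],s['ft_force'],s['gripper_force'])
for r in robot.silhouettes('wrist','tweezers')[:1]:
    P=cloud(c,r['mask']);print(r['p'],rect(P))
```

```text
[ 0.484533   -0.00777455  0.02292588] -20.06408717713424 0.5065230034319284 [-0.60364915 -0.44955397 -0.36424763] 0.0
```

View pics/w5.png

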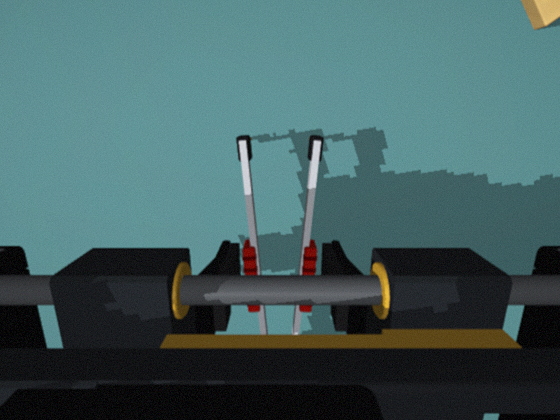

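Emit:
{"method": "carry_out", "body": {"deltas": [[[0,0,0],[0,0,0],0.56],[[0,0,0],[0,0,0],0.6],[[0,0,0],[0,0,0],0.63],[[0,0,0],[0,0,0],0.65],[[0,0,0],[0,0,0],0.67],[[0,0,0],[0,0,0],0.68],[[0,0,0],[0,0,0],0.68],[[0,0,0],[0,0,0],0.68]]}}

```text
clock: 16.55
tcp_pos: [0.4841, -0.0077, 0.0223]
tcp_rot: [[0.939, -0.343, 0.0], [-0.343, -0.939, -0.0], [0.0, -0.0, -1.0]]
ft_force: [0.8, -0.4, 0.9]
gripper_width: 0.323
gripper_force: 7.1
```

```bash
cat > gap.py <<'E'
from h import *
c=cam('wrist');s=robot.get_state();R=np.array(s['tcp_rot'])
print(s['tcp_pos'],np.degrees(np.arctan2(R[1,0],R[0,0])),s['gripper_width'],s['ft_force'],s['gripper_force'],s['clock'])
f=c['frame'];z=c['range_z']
# black blade ends: dark pixels ahead of the jaws
m=(f.max(2)<45);m[:100]=0;m[200:]=0;m[:,:200]=0;m[:,360:]=0
n,L,st,ce=cv2.connectedComponentsWithStats(m.astype(np.uint8))
for i in range(1,n):
    if st[i,4]>25:
        P=cloud(c,L==i);Q=(P-s['tcp_pos'])@R
        q=Q[P[:,2]>P[:,2].max()-.006]
        print('end',ce[i].round(1),st[i].tolist(),'tool mm',(1000*np.median(q,0)).round(1), 'rect', rect(q))
cv2.imwrite('pics/gap.png',f[100:340,180:380].repeat(3,0).repeat(3,1)[:600])
E
python3 gap.py
```

```text
[ 0.48413766 -0.00771208  0.02227915] -20.069268540438983 0.322921167666735 [ 0.16361625 -0.56655637 -1.03872268] 7.094415184110403 16.6
end [258.9 141.9] [251, 135, 12, 23, 77] tool mm [65.  -8.2 -3.5] rect [ 61.9 -10.    4.8   9.6  89.9]
end [304.7 143.5] [299, 135, 14, 24, 105] tool mm [64.   9.7 -3.1] rect [61.8 11.3  9.9  5.4  2.2]
```

Emit:
{"method": "carry_out", "body": {"deltas": [[[0,0,0],[0,0,0],0.69],[[0,0,0],[0,0,0],0.7],[[0,0,0],[0,0,0],0.7],[[0,0,-5],[0,0,0],0.7],[[0,0,-15],[0,0,0],0.7],[[0,0,-30],[0,0,0],0.7],[[0,0,-50],[0,0,0],0.7],[[0,0,-65],[0,0,0],0.7],[[0,0,-70],[0,0,0],0.7],[[0,0,-70],[0,0,0],0.7]]}}

```text
clock: 17.85
tcp_pos: [0.4843, -0.0077, 0.0927]
tcp_rot: [[0.939, -0.343, 0.001], [-0.343, -0.939, -0.0], [0.001, -0.0, -1.0]]
ft_force: [-0.3, -0.1, 0.0]
gripper_width: 0.299
gripper_force: 8.6
```

```bash
python3 gap.py
```

```text
[ 0.48392096 -0.00768021  0.09223076] -20.071551897796496 0.3080726896845664 [-0.07867255 -0.68165821 -0.76152658] 8.609387297183275 17.9
end [262.5 142.4] [255, 135, 12, 24, 71] tool mm [65.7 -6.8 -4.1] rect [62.  -8.3  4.5 10.1 85.4]
end [299.7 141.9] [296, 135, 13, 24, 91] tool mm [65.3  7.7 -3.8] rect [62.1  9.6  5.3  9.7 89.7]
```

View pics/gap.png

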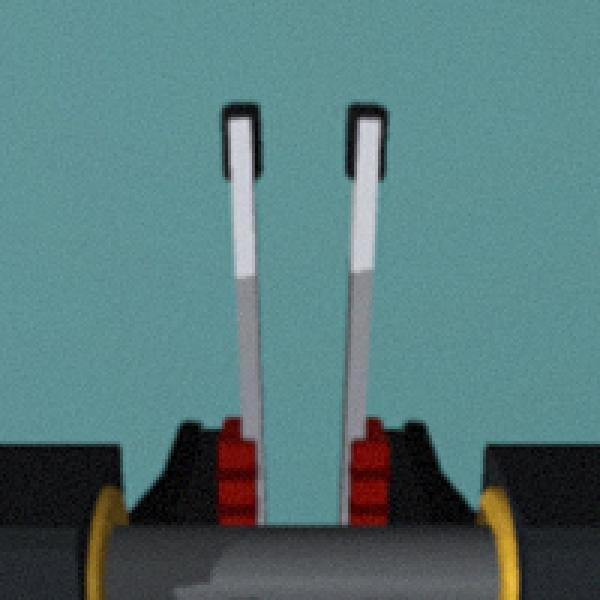

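Gap is 17.9 mm, the tool is level and the grasp is symmetric, with blade ends at px (261,~142) and (301,~142). I'll carry it above the pads.

Emit:
{"method": "carry_out", "body": {"deltas": [[[0,5,-15],[0,0,-2],0.7],[[8,20,-30],[0,0,-6],0.7],[[22,45,-40],[0,0,-11],0.7],[[40,75,-40],[0,0,-16],0.7],[[60,107,-40],[0,0,-21],0.7],[[80,140,-40],[0,0,-26],0.7],[[98,170,-40],[0,0,-30],0.7],[[112,193,-40],[0,0,-33.5],0.7],[[121,206.4,-40],[0,0,-35.2],0.7],[[121,206.4,-40],[0,0,-35.2],0.7]]}}

```text
clock: 19.15
tcp_pos: [0.5267, -0.244, 0.1312]
tcp_rot: [[0.966, 0.259, -0.001], [0.259, -0.966, 0.001], [-0.001, -0.001, -1.0]]
ft_force: [-0.7, 0.1, -0.5]
gripper_width: 0.303
gripper_force: 8.6
```

```bash
cat > pads.py <<'E'
from h import *
import sys
c=cam('wrist');s=robot.get_state();R=np.array(s['tcp_rot']);cv2.imwrite('pics/'+sys.argv[1],c['frame'][40:240,180:400].repeat(3,0).repeat(3,1))
print(s['tcp_pos'],np.degrees(np.arctan2(R[1,0],R[0,0])),s['gripper_width'],s['ft_force'],s['gripper_force'],s['clock'])
for r in robot.silhouettes('wrist','board')[:1]:
    P=cloud(c,r['mask']);B=P[(P[:,2]>.044)&(P[:,2]<.053)];print('board',r['p'],rect(P[P[:,2]>.044]),rect(B),np.median(B[:,2]))
T=np.linalg.inv(c['pose'])
for p in[(-20,-6),(-20,-24)]:
    a=np.radians(15.1);w=np.array([.605+(p[0]*np.cos(a)-p[1]*np.sin(a))/1000,-.2072+(p[0]*np.sin(a)+p[1]*np.cos(a))/1000,.049,1])
    q=T@w;print('pad tool mm',(1000*R.T@(w[:3]-s['tcp_pos'])).round(1),'px',c['cx']+c['fx']*q[0]/q[2],c['cy']+c['fy']*q[1]/q[2])
for y in(-8.3,9.6):
    q=np.linalg.inv(c['tool_from_camera'])@np.array([.065,y/1000,.0223,1]);print('tip px',c['cx']+c['fx']*q[0]/q[2],c['cy']+c['fy']*q[1]/q[2])
E
python3 pads.py p1.png
```

```text
[ 0.52622469 -0.24283641  0.13121461] 15.04444874606174 0.30254659480249235 [-0.36714274 -1.01080162 -1.18424504] 8.609476648271084 19.2
board 0.69 [ 604.7 -206.5   55.9  110.4   14.9] [ 604.7 -206.5   55.9  110.4   14.9] 0.048618445415785666
pad tool mm [65.4 -7.8 82.1] px 267.2689048595922 131.33587863067163
pad tool mm [65.5 10.2 82.1] px 293.4345154356725 131.29409778901595
tip px 264.4129607851134 135.8889899106818
tip px 299.62757863583647 135.89159779775082
```

View pics/p1.png

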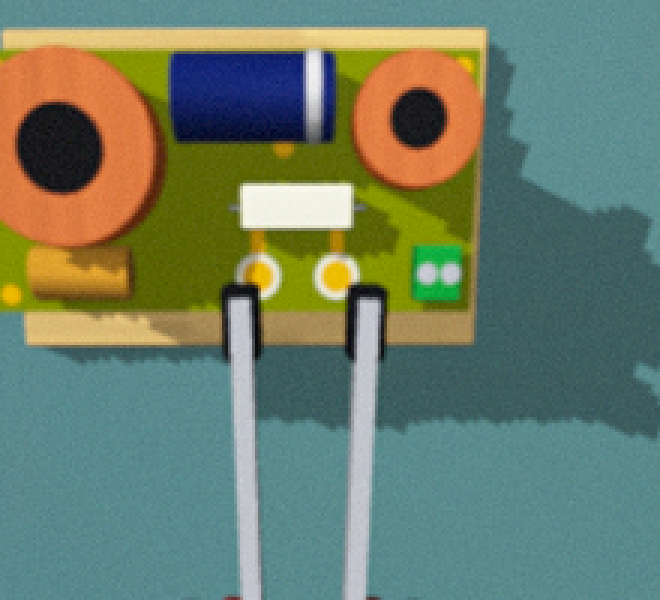

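The pads show in the crop at (259,275) and (336,276), i.e. px (266,132) and (292,132), within 1 px of the prediction. The blade ends straddle them in line, so I'll descend to just above and use the other cameras.

Emit:
{"method": "carry_out", "body": {"deltas": [[[0,-0.2,10],[0,0,0],0.7],[[0,-0.2,22],[0,0,0],0.7],[[0,-0.2,34],[0,0,0],0.7],[[0,-0.2,44],[0,0,0],0.7],[[0,-0.2,51],[0,0,0],0.7],[[0,-0.2,54],[0,0,0],0.7],[[0,-0.2,56],[0,0,0],0.7],[[0,-0.2,56],[0,0,0],0.7],[[0,-0.2,56],[0,0,0],0.7]]}}

```text
clock: 20.38
tcp_pos: [0.5271, -0.243, 0.0766]
tcp_rot: [[0.965, 0.261, 0.001], [0.261, -0.965, -0.0], [0.0, 0.001, -1.0]]
ft_force: [-0.4, -0.6, -0.1]
gripper_width: 0.305
gripper_force: 8.6
```

```bash
python3 pads.py p2.png; python3 gap.py | grep end
python3 - <<'E'
from h import *
c=cam('side')
a=cv2.resize(c['frame'][130:220,210:310],None,fx=4,fy=6,interpolation=cv2.INTER_CUBIC)[:600]
b=cv2.resize(cv2.imread('pics/p2.png'),(400,540))
cv2.imwrite('pics/both.png',np.hstack([a,b]))
E
```

```text
[ 0.52704674 -0.24302576  0.07657777] 15.12963737217467 0.299255443224547 [-0.17662052  0.36187798 -1.01515225] 8.60949550755322 20.425
board 0.67 [ 604.6 -206.6   56.3  110.6   15.2] [ 604.6 -206.6   56.3  110.6   15.2] 0.04863489127162013
pad tool mm [64.6 -8.3 27.6] px 264.9394590349607 136.19290160850375
pad tool mm [64.6  9.7 27.6] px 299.24969258982674 136.2132027898652
tip px 264.41720147181746 135.8887271471063
tip px 299.6315999643368 135.8913354547767
end [261.4 141.8] [254, 135, 13, 24, 80] tool mm [65.  -7.4 -3.5] rect [61.7 -9.   5.1 10.  85.8]
end [299.4 143.1] [296, 136, 13, 23, 72] tool mm [64.9  7.1 -3.4] rect [62.3  7.6 10.1  4.7 29.1]
```

View pics/both.png

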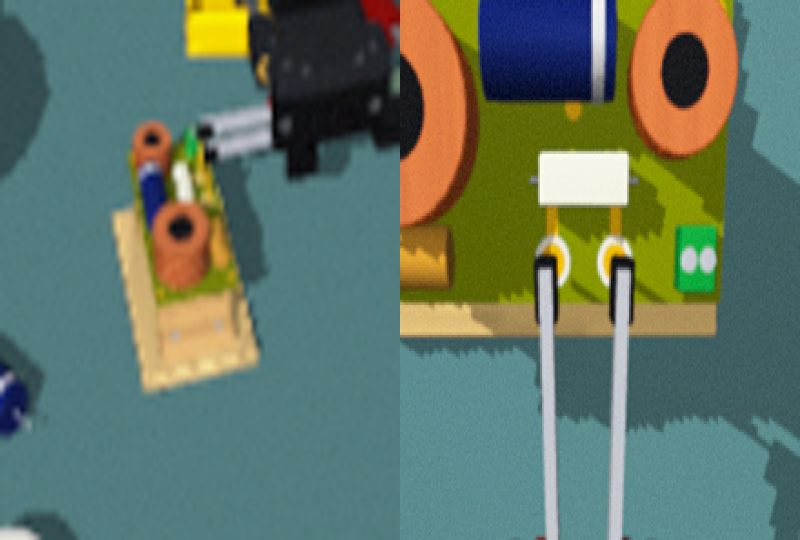

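Run:
```python
from h import *
c=cam('wrist')
for x in(14,17,20):
    q=np.linalg.inv(c['tool_from_camera'])@np.array([x/1000,.013,-.0085,1]);print(x,c['cx']+c['fx']*q[0]/q[2],c['cy']+c['fy']*q[1]/q[2])
f=c['frame'].astype(int);red=(f[...,2]>100)&(f[...,1]<60)&(f[...,0]<60);v,u=np.nonzero(red[200:260,240:320]);print('red rows',np.bincount(v+200)[225:250])
```

```text
14 309.1341032353968 253.12634244825367
17 309.2935260442983 247.0351451927471
20 309.4547201979813 240.87626872279117
red rows [ 0  0  0  0  0  0  0  0  0  0  0  0  0  0  3  5  5  6  7  7 11 15 21 23
 25]
```

Emit:
{"method": "carry_out", "body": {"deltas": [[[0,0,1.5],[0,0,0],0.7],[[0,0,3],[0,0,0],0.7],[[0,0,4.5],[0,0,0],0.7],[[0,0,5.5],[0,0,0],0.7],[[0,0,6],[0,0,0],0.7],[[0,0,6],[0,0,0],0.7],[[0,0,6],[0,0,0],0.7],[[0,0,6],[0,0,0],0.7]]}}

```text
clock: 21.62
tcp_pos: [0.5269, -0.2429, 0.0703]
tcp_rot: [[0.965, 0.261, 0.0], [0.261, -0.965, -0.0], [0.0, 0.0, -1.0]]
ft_force: [-0.3, -0.3, 0.2]
gripper_width: 0.304
gripper_force: 8.6
```

```bash
python3 gap.py; python3 pads.py p3.png
```

```text
[ 0.52686683 -0.24292154  0.07031144] 15.130756252220527 0.30329533067950826 [-0.06939024  0.31046546 -1.01115869] 8.606620179489255 21.675
end [260.7 142. ] [254, 135, 13, 24, 86] tool mm [65.  -8.1 -3.9] rect [61.8 -9.1  5.3  9.7 89.1]
end [299.3 143.1] [296, 135, 13, 24, 75] tool mm [64.9  7.  -3.6] rect [62.2  7.5 10.2  4.6 29.8]
[ 0.52683686 -0.24289054  0.07027119] 15.129571880835678 0.3031983132965429 [-0.28307292  0.22555314 -0.11198822] 8.60665189102292 21.725
board 0.68 [ 604.6 -206.4   56.5  110.7   15.1] [ 604.6 -206.4   56.5  110.7   15.1] 0.048637585350153695
pad tool mm [64.8 -8.1 21.3] px 264.72451017110774 136.50238975786527
pad tool mm [64.8  9.9 21.3] px 300.32790423453883 136.52447092505975
tip px 264.4167407675521 135.8891667993166
tip px 299.6312155066133 135.89177453769764
```

Emit:
{"method": "carry_out", "body": {"deltas": [[[0,0,0.4],[0,0,0],0.7],[[0,0,0.8],[0,0,0],0.7],[[0,0,1.1],[0,0,0],0.7],[[0,0,1.1],[0,0,0],0.7],[[0,0,1.1],[0,0,0],0.7],[[0,0,1.1],[0,0,0],0.7],[[0,0,1.1],[0,0,0],0.7],[[0,0,1.1],[0,0,0],0.7]]}}

```text
clock: 22.78
tcp_pos: [0.5269, -0.2429, 0.0691]
tcp_rot: [[0.965, 0.261, -0.0], [0.261, -0.965, 0.0], [-0.0, -0.0, -1.0]]
ft_force: [0.4, 0.1, -0.0]
gripper_width: 0.304
gripper_force: 8.6
```

```bash
python3 gap.py|tail -2; python3 pads.py p4.png
python3 - <<'E'
from h import *
F=[]
for _ in range(25): c=cam('wrist');F.append(robot.get_state()['ft_force'])
print(np.mean(F,0),np.std(F,0)/5)
c=cam('wrist');cv2.imwrite('pics/fin.png',cv2.resize(c['frame'][90:210,220:340],None,fx=5,fy=5,interpolation=cv2.INTER_CUBIC))
E
```

```text
end [260.8 141.9] [254, 135, 13, 24, 82] tool mm [65.  -8.1 -3.8] rect [61.7 -9.2  5.1  9.9 87. ]
end [299.3 143. ] [296, 136, 13, 23, 73] tool mm [64.8  7.1 -3.6] rect [62.3  7.5 10.   4.7 29.6]
[ 0.52684947 -0.24291523  0.06915354] 15.12749755961751 0.3052015909375139 [ 0.85116087 -0.56177512  0.29682585] 8.616540413349867 22.875
board 0.56 [ 604.5 -206.6   56.   110.9   15.1] [ 604.5 -206.6   56.   110.9   15.1] 0.048623107584957914
pad tool mm [64.8 -8.1 20.2] px 264.6112389521065 136.64851526756865
pad tool mm [64.8  9.9 20.2] px 300.45690921075175 136.6684514068669
tip px 264.4167076910956 135.88915801282235
tip px 299.6311828746513 135.8917658384633
[-0.23416167 -0.06948147 -0.13235847] [0.11126212 0.07340558 0.11665166]
```

View pics/fin.png

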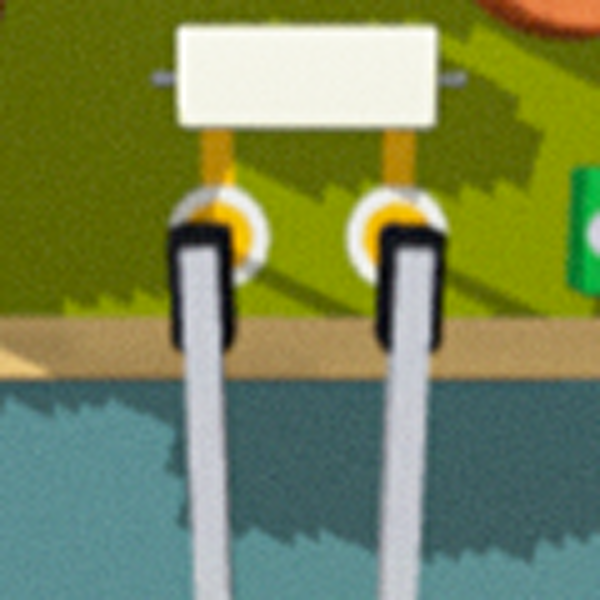

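The rings at crop (219,234) and (398,234) coincide with the projected tip points to within about 0.5 mm. The mean vertical force has risen by about 0.65 N, which fits roughly 2 mm of plunger travel. Handing in.

```bash
python3 -c "
from cell import robot
print(robot.close_job())"
```

```text
the job is handed in; nothing more can be done
None
```

The job is handed in, with no verdict returned: the board sits square on the rest, and the tweezers, squeezed to about an 18 mm gap, are held lightly on their pads with roughly 2 mm of plunger travel, judged from TCP height and wrist force.

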